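# Close the ink bottle and show its label to the webcam

### The job

The screw cap of the tall ink bottle was left loose: with the bottle still in its wooden stand, turn the cap clockwise until it stops. Then lift the bottle out, keeping it upright, and show its label to the webcam: label square to the lens, its middle straight in front of the lens at lens height and about 15 cm away. Finish while still holding it there in the air, and do not touch the webcam or disturb the short bottle, mug, tape or stapler.

Things in the scene. Friction and masses are not known exactly. Their poses are not given: they have to be found in the camera images.
- ink: the tall ink bottle, loose, upright, grey plastic, about 0.14 kg with its cap: square body 46 x 46 mm, 80 mm tall, tapering shoulder to 90 mm, round neck 25 mm in diameter up to the cap, which spans 104 to 132 mm above the underside. Origin: centre of the underside; z up along the bottle, x out through the face with the white paper label. It stands in one of the two wells of the stand (either one), label to the stand's +x side, away from the robot
- cap_top (a point): centre of the top of the tall bottle's screw cap, 132 mm above the bottle's underside. The cap is a round black ribbed cylinder 34 mm in diameter and 28 mm tall, to be gripped across its diameter from above; below it lie 14 mm of bare neck before the shoulder. It stays on the bottle and only turns: it neither rises nor sinks. This point's x axis turns with the cap
- cap (a joint): angle of that screw cap on the bottle in rad: 0 is fully tight against its stop, larger is looser (counter-clockwise from above); starts between 0.6 and 1.3, at most 1.6. Friction 0.06 N m; it stays where it is left, so the bottle may be lifted and turned by its cap
- label (a point): middle of the white label (36 mm wide, 50 mm tall) on the tall bottle's face, 23 mm from the bottle's axis and 42 mm above its underside; axes as ink
- lens (a point): centre of the webcam's lens front. x points from the lens back into the webcam, so the lens looks level along -x; z up. The lens height above the table differs each time, 0.155 to 0.215 m; it does not move in use
- webcam: desk webcam, fixed: round dark foot 84 mm in diameter, steel stem to 237 mm height, black head 95 mm wide, 30 mm tall clamped on the stem. Origin: centre of the foot's underside; the lens looks along -x, 42 mm in front of the stem's axis
- stand: dark wooden block, fixed, 80 x 190 x 30 mm (x, y, z), with two square wells 49 mm wide and 20 mm deep, centred 45 mm either side of the middle along y; they keep a bottle from turning more than a few degrees. Origin: centre of the underside
- short_bottle: bystander: short bottle, same 46 mm square base, no label, 80 mm tall over its black cap, in the other well. Origin: centre of the underside
- mug: bystander: white mug, 80 mm in diameter, 90 mm tall. Origin: centre of the underside
- tape: bystander: roll of clear tape lying flat, 56 mm in diameter, 24 mm tall. Origin: centre of the underside
- stapler: bystander: black and steel stapler, 130 mm long along x, 34 mm wide, 60 mm tall. Origin: centre of the underside
Things that resemble listed ones, but are neither listed nor needed, are in the scene too. What is shaped like the stand but orange, pink or purple is not meant.

How it is judged (in metres and radians):
On the way, in this order (a step that is already met when the one before it is completed fails the run):
1. the cap is screwed tight while the bottle still stands in its well (value of joint cap below 0.1 rad and z of ink in the frame of stand below 0.016 m), for 0.1 s.
2. the bottle is lifted clear of the stand by the gripper (height (world z) of ink above 0.045 m and contact force between ink and the fingers above 0.5 N and contact force between ink and stand below 0.1 N), for 0.1 s.
At the end, for the whole second after the job is handed in: Cap within 0.15 rad of its stop; the gripper alone holds the bottle still in the air: label middle 110 to 190 mm in front of the lens, within 25 mm of the lens axis sideways and in height, facing the lens within 0.2 rad, bottle upright within 0.17 rad. The program finishes while holding (value of joint cap below 0.15 rad and x of label in the frame of lens between -0.19 and -0.11 m and y of label in the frame of lens between -0.025 and 0.025 m and z of label in the frame of lens between -0.025 and 0.025 m and angle between the x axis of ink and the x axis of lens, either way round below 0.2 rad and x of lens in the frame of ink above 0.05 m and angle between ink's own z axis and vertical below 0.17 rad and linear speed of ink below 0.02 m/s and angular speed of ink below 0.2 rad/s and contact force between ink and the fingers above 0.5 N and contact force between ink and stand below 0.1 N and contact force between ink and webcam below 0.1 N); the arm keeps its last pose, push and grip.
It fails at once if the ink bottle is tipped by more than 0.5 rad (angle between ink's own z axis and vertical above 0.5 rad).
It fails at once if the webcam is touched (more than 1 N) (contact force between any of the arm, the fingers, ink and webcam above 1 N).
It fails at once if a bystander is moved by more than 25 mm (distance of any of short_bottle, mug, tape, stapler from where it was at the start of the episode above 0.025 m).
It also fails if it takes over 42 s, if anything falls off the work surface, if the arm or the gripper's body presses on something with over 40 N, if the wrist force passes 120 N, or if a joint passes its speed limit or range.

### The arm

A 6-joint arm with a two-finger parallel gripper is mounted at the origin on the work surface. World frame = base frame: x ahead of the robot, y to its left, z up, the work surface at z = 0. Lengths are in mm, angles in rad, forces in N, time in s.
With the tool pointing down it reaches from about 350 to 725 mm from the base axis. Payload 6 kg.
Tool frame: the origin (TCP) lies at the very end of the fingers, on their centre line; the grasp point (between the pads) lies 19 mm behind it; z points along the fingers, y is the direction in which the jaws open and shut (so a half turn about z gives the same grasp; the last joint's range is limited). The gripper opens to 85 mm and grips with 20 to 120 N. Pads are 22 mm wide; open, the fingers measure 114 mm over their backs; the gripper's body (76 mm by 85 mm) begins 54 mm behind the grasp point. The pads swing forward as they close: fully open they stand 13 mm farther back than shut.
Start: joints at [1.535, 0.04, 0.085, 0, -1.615, -0.334], TCP at [216.83, 559.427, 231.261] pointing down, gripper open.
Joint ranges: [-2.56, 2.56], [-1.29, 2.01], [-1.08, 1.49], [-3.29, 1.98], [-2.81, -0.18], [-2.99, 2.99]. Speed limits (rad/s): [2.57, 2.57, 3.01, 3.14, 3.14, 3.14].

### API

Orientations are given as a rotation vector (axis times angle).
In Python, from cell import manip gives the robot as it stands.
- The arm moves only by the shell command python3 -m jog 'ROWS'. ROWS is JSON, a list of rows, each a list of 3 entries, a list of its own where there are three numbers: the turn, a rotation vector about the tool's x, y, z in degrees, then the shift along the tool's x, y, z in cm, then the finger opening in cm, from 0 to 8.54. A call has 1 to 20 rows; each row is the pose to reach, as a shift and turn from the pose commanded when the call began, along the tool's axes at that moment; what a row does not reach only later rows make up. A row lasts 1/8 s, in which the tool goes at most 62.5 mm and 10.7 degrees, less where a joint would pass 70% of its speed; a pose out of reach is approached as far as the arm can. A call with a gripper value outside its range is refused whole. The fingers move at their own pace and stop on an object; the grip force is fixed at half the most. Time passes only in rows, so rows that repeat a pose let the fingers close. It gives the time, the measured TCP pose, the force and the opening at its end, in the units of the state.
- manip.state(): the state, without advancing time (a new reading comes with each control period).
- manip.snapshot(name): name is "scene" or "top" or "wrist"; returns the picture (400x640x3 uint8, blue, green, red); there is no depth.
- manip.camera_model(name): a dict with "mtx" (3x3 intrinsics, pixels), "k1" (the pictures are not rectified: a ray, as slopes to the right and down, at radius r is drawn at 1 + k1 r^2 times it, then the intrinsics apply), "cam_to_world" (4x4, takes a point from camera to world coordinates). Camera axes: x right, y down, z forward; pixel columns grow to the right and rows downward; lengths in mm; the calibration is good to about 2 mm. A picture is of the moment at which its call begins: read the wrist's pose just before it. camera_model takes no time and is no camera call; for the wrist camera it gives the pose at the moment of the call.
- manip.finish_job(): hands the job in, once; it reports no verdict.
Trained networks look in the newest picture that a camera, given by its name, has taken for a name from the list of things; names that differ only in an ending like _2 or _b are one class to them, and where a whole thing is asked for, a point or a joint stands for the part that bears it (a point fixed in the world has none). Each returns a list of dicts, best first, with "p" (0 to 1); they miss things now and then, are a little off and sometimes report something else, mostly with a low value. They report only what shows in the picture. A call takes as long as a camera call. They do not tell look-alikes from the thing itself.
- manip.look_for(camera, thing): "point" ([x, y, z] in mm, in world coordinates, good to about 4 mm: the middle of the surface that is visible of it).
- manip.silhouettes(camera, thing): "region" (400x640 bool, what is visible of it).
The state is a dict: "time": time; "qpos": joint angles; "qd": joint speeds; "effort": joint torques, N m; "ee_pos": TCP position; "orientation": TCP orientation; "wrist_force": force on the tool from outside, world axes, zero at the start; "torque": the same for the moment, N m; "width": finger opening in mm.
Only numpy, scipy, OpenCV 4.12 (cv2) and the standard library are available. Lean on these libraries where they do the work, as an engineer would, in place of code of your own. Each camera call takes 0.05 s, during which the arm holds its last target.

## Working session

There is one attempt and no reset: what is moved stays moved. The work goes in short steps, Python scripts to look and compute and a shell command to move; the robot and the scene stay as the last step left them, time stands still between calls to the robot, and variables do not carry over. Pictures are saved under pics/ and viewed, and the job is handed in when it is done.

```bash
ls; mkdir -p pics; python3 - <<'E'
from cell import manip
import cv2
s=manip.state();print(s)
for n in("scene","top","wrist"):
    im=manip.snapshot(n);cv2.imwrite(f"pics/{n}0.png",im)
    m=manip.camera_model(n);print(n,m)
    for t in("ink","cap_top","stand","webcam","short_bottle","label"):
        try:
            print(t,[( [round(float(x)) for x in d["point"]],round(d["p"],2)) for d in manip.look_for(n,t)])
        except Exception as e: print(t,e)
E
```

```text
pics
{'time': 0.0, 'qpos': array([ 1.53470068e+00,  4.08044456e-02,  8.38324394e-02, -4.54083181e-04,
       -1.61549937e+00, -3.33689738e-01]), 'qd': array([-0.00088558, -0.00177546, -0.00079953,  0.00099933,  0.00031583,
        0.00097136]), 'effort': array([ 3.25666733e-04, -3.68211615e+01,  3.47409832e+01,  6.93222776e+00,
       -5.46003677e-03,  6.44684178e-06]), 'ee_pos': array([216.66304865, 559.1710821 , 230.29682183]), 'orientation': array([ 3.08635862e+00, -5.77206074e-01, -3.14473701e-04]), 'wrist_force': array([-0.4071051 ,  0.18695866, -0.4725549 ]), 'torque': array([ 0.03793388, -0.00133222,  0.02182588]), 'width': 85.46196141855602}
scene {'mtx': array([[405.19900155,   0.        , 323.72183307],
       [  0.        , 405.19900155, 196.23918706],
       [  0.        ,   0.        ,   1.        ]]), 'k1': 0.030334690219498934, 'cam_to_world': array([[ 6.36918569e-01,  6.40036817e-01, -4.29752964e-01,
         9.67771285e+02],
       [ 7.70924133e-01, -5.31140461e-01,  3.51519263e-01,
        -3.58783121e+02],
       [-3.27391747e-03, -5.55196077e-01, -8.31713050e-01,

[... 1291 characters left out ...]
.48), ([465, 176, 96], 0.32)]
label [([464, 180, 96], 0.77)]
wrist {'mtx': array([[312.07761541,   0.        , 321.84103346],
       [  0.        , 312.07761541, 199.61108932],
       [  0.        ,   0.        ,   1.        ]]), 'k1': -0.012436700550524767, 'cam_to_world': array([[-3.62035797e-01, -8.96514895e-01, -2.55325529e-01,
         2.81610707e+02],
       [-9.32164168e-01,  3.48128058e-01,  9.93821815e-02,
         5.34119225e+02],
       [-2.11625474e-04,  2.73985216e-01, -9.61733880e-01,
         3.73112006e+02],
       [ 0.00000000e+00,  0.00000000e+00,  0.00000000e+00,
         1.00000000e+00]])}
ink []
cap_top []
stand [([247, 272, 30], 0.85)]
webcam []
short_bottle []
label []
```

View pics/scene0.png

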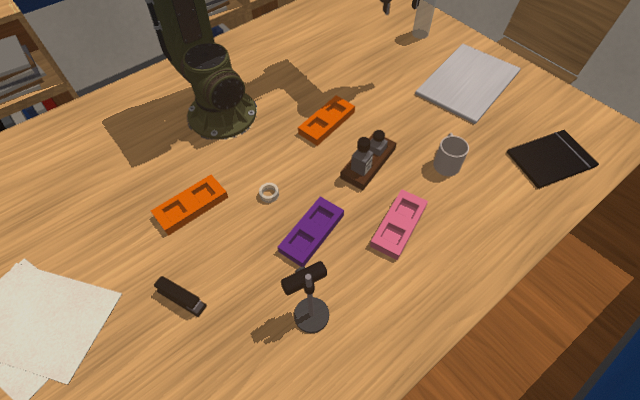

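View pics/top0.png

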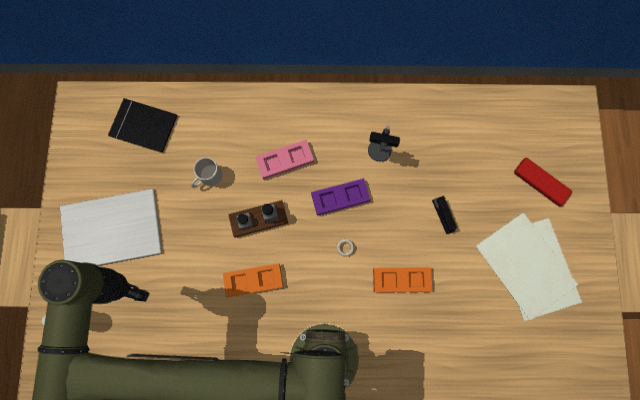

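The only dark wooden stand is at top px (258,218) / scene px (369,160). Look-alikes are the orange blocks (top 253,281 and 403,280), the pink one (286,159) and the purple one (341,197). For the bottle, the tall candidate is at top px (268,211) and the short one at (244,220). Next I check this in close crops.

```bash
python3 - <<'E'
import cv2,numpy as np
a=cv2.imread("pics/scene0.png");b=cv2.imread("pics/top0.png")
f=lambda im,x,y,w,h:cv2.resize(im[y:y+h,x:x+w],(400,300),interpolation=cv2.INTER_CUBIC)
cv2.imwrite("pics/crop0.png",np.vstack([np.hstack([f(a,330,120,80,60+10)[:300],f(b,218,185,80,60)]),np.hstack([f(a,260,250,100,75+10),f(b,350,115,80,60)])]))
E
```

```text
(no output)
```

View pics/crop0.png

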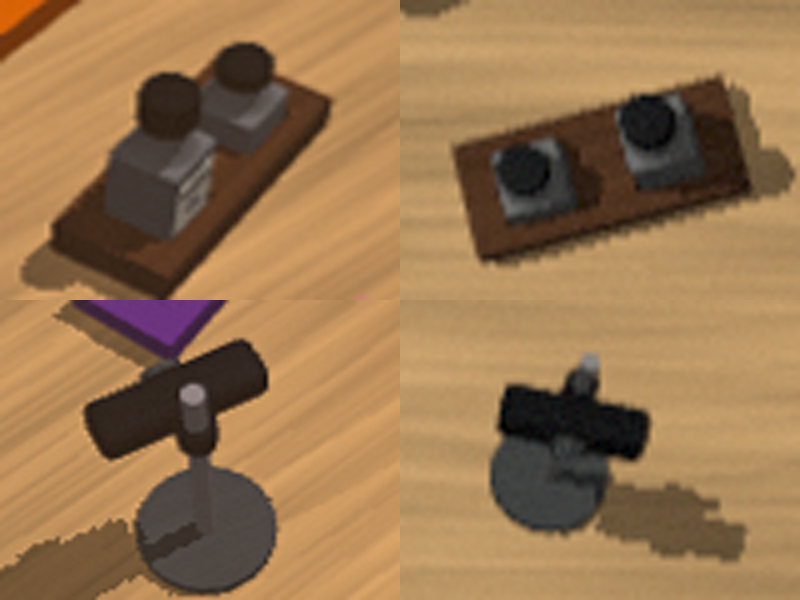

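```bash
cat > h.py <<'E'
import numpy as np,cv2
from cell import manip
from scipy.spatial.transform import Rotation as R
def ray(m,u,v):
    K=m["mtx"];k=m["k1"];d=np.array([(u-K[0,2])/K[0,0],(v-K[1,2])/K[1,1]]);p=d.copy()
    for _ in range(20): p=d/(1+k*p@p)
    T=m["cam_to_world"];return T[:3,3],T[:3,:3]@np.r_[p,1]
def atz(m,u,v,z):
    o,d=ray(m,u,v);return o+d*(z-o[2])/d[2]
def proj(m,P):
    T=m["cam_to_world"];q=(np.atleast_2d(P)-T[:3,3])@T[:3,:3];s=q[:,:2]/q[:,2:]
    s=s*(1+m["k1"]*(s**2).sum(1,keepdims=True));K=m["mtx"]
    return s*[K[0,0],K[1,1]]+K[:2,2]
def tri(obs):
    A=np.zeros((3,3));b=np.zeros(3)
    for m,u,v in obs:
        o,d=ray(m,u,v);d=d/np.linalg.norm(d);M=np.eye(3)-np.outer(d,d);A+=M;b+=M@o
    return np.linalg.solve(A,b)
E
python3 - <<'E'
from h import *
import scipy.optimize as so
np.set_printoptions(precision=1,suppress=True)
S=manip.camera_model("scene");T=manip.camera_model("top")
t=lambda x,y:(218+(x-400)/5,185+y/5)
for c in[(453,148),(722,76),(750,190)]: print("stand z30",atz(T,*t(*c),30))
s=lambda x,y:(330+x/5,120+y*70/300)
for c in[(52,228),(170,288),(330,98)]: print("stand scene z30",atz(S,*s(*c),30))
print("cap",tri([(S,*s(170,92)),(T,*t(646,120))]))
print("capT at 142",atz(T,*t(646,120),142),"S",atz(S,*s(170,92),142))
w=lambda x,y:(350+(x-400)/5,115+(y-300)/5)
v=lambda x,y:(260+x/4,250+(y-300)*85/300)
print("foot",atz(T,*w(549,473),4),atz(S,*v(206,528),4))
print("stemtop",atz(T,*w(590,362),237),atz(S,*v(193,392),237))
for z in(155,170,185,200,215):
  print(z,"headends",atz(T,*w(505,408),z)[:2],atz(T,*w(645,432),z)[:2],"S",atz(S,*v(100,432),z)[:2],atz(S,*v(255,370),z)[:2])
# masks
out={}
for n in("scene","top"):
    manip.snapshot(n)
    for th in("stand","webcam","ink","short_bottle","cap_top"):
        for i,d in enumerate(manip.silhouettes(n,th)):
            ys,xs=np.nonzero(d["region"]);print(n,th,round(d["p"],2),xs.min(),xs.max(),ys.min(),ys.max(),len(xs));out[f"{n}_{th}_{i}"]=d["region"]
np.savez_compressed("masks0.npz",**out)
E
```

```text
stand z30 [468.6 327.9  30. ]
stand z30 [520.2 145.8  30. ]
stand z30 [441.4 124.8  30. ]
stand scene z30 [453.9 124.2  30. ]
stand scene z30 [533.5 143.   30. ]
stand scene z30 [474.7 329.1  30. ]
cap [470.6 186.5 135.6]
capT at 142 [468.  183.8 142. ] S [475.4 184.5 142. ]
foot [ 712.4 -193.6    4. ] [ 713.9 -190.9    4. ]
stemtop [ 709.9 -192.5  237. ] [ 713.9 -190.4  237. ]
155 headends [ 708.1 -147.7] [ 692.6 -238.5] S [ 674.  -224.3] [ 695.4 -137.1]
170 headends [ 702.9 -146.2] [ 687.5 -236.1] S [ 679.5 -226.8] [ 700.5 -141.2]
185 headends [ 697.7 -144.7] [ 682.4 -233.7] S [ 684.9 -229.3] [ 705.5 -145.3]
200 headends [ 692.4 -143.2] [ 677.4 -231.3] S [ 690.3 -231.8] [ 710.5 -149.4]
215 headends [ 687.2 -141.7] [ 672.3 -228.9] S [ 695.8 -234.3] [ 715.6 -153.5]
scene stand 0.98 298 354 96 144 1430
scene stand 0.92 371 425 192 258 1989
scene stand 0.82 277 343 197 266 2297
scene stand 0.64 340 395 138 188 830
scene stand 0.55 151 227 175 234 2137
scene webcam 0.85 283 327 263 332 1813
scene ink 0.85 351 373 137 175 634
scene short_bottle 0.56 369 387 130 156 355
scene short_bottle 0.47 281 328 262 332 1851
scene cap_top 0.63 356 370 136 152 195
top stand 0.94 373 431 266 291 1458
top stand 0.83 257 311 141 178 1227
top stand 0.77 311 369 179 215 1353
top stand 0.74 223 282 264 294 1361
top stand 0.7 229 287 201 236 809
top webcam 0.97 367 399 126 162 771
top ink 0.57 337 353 240 254 113
top ink 0.56 261 278 204 223 280
top short_bottle 0.73 236 252 214 228 191
top cap_top 0.51 262 272 204 215 106
```

The stand, tall bottle (-y well, label facing the scene camera) and webcam are identified. Stand yaw is about 15.6° and the bottle about (471,185). The webcam foot is near (713,-192), its yaw about -11°, and the lens about 178 mm high. I'll move over the bottle for a wrist look, then look at the webcam.

```bash
python3 -m jog '[[[0,0,0],[33.8,25.4,-6],8.5],[[0,0,0],[33.8,25.4,-6],8.5],[[0,0,0],[33.8,25.4,-6],8.5],[[0,0,0],[33.8,25.4,-6],8.5],[[0,0,0],[33.8,25.4,-6],8.5],[[0,0,0],[33.8,25.4,-6],8.5],[[0,0,0],[33.8,25.4,-6],8.5],[[0,0,0],[33.8,25.4,-6],8.5],[[0,0,0],[33.8,25.4,-6],8.5],[[0,0,0],[33.8,25.4,-6],8.5],[[0,0,0],[33.8,25.4,-6],8.5]]'
python3 - <<'E'
from h import *
s=manip.state();print(s["time"],s["ee_pos"],s["orientation"],s["qpos"])
im=manip.snapshot("wrist");m=manip.camera_model("wrist");cv2.imwrite("pics/w1.png",im);np.save("w1.npy",m,allow_pickle=True)
print(m["cam_to_world"][:3,3])
for t in("cap_top","ink","short_bottle"):print(t,manip.look_for("wrist",t))
E
```

```text
time: 3.02
ee_pos: [439.7, 201.3, 291.1]
orientation: [3.088, -0.575, -0.0]
wrist_force: [-0.2, -0.5, 0.1]
width: 85.1
3.025 [439.74631483 201.30173023 291.10339048] [ 3.08824676e+00 -5.74791402e-01 -2.97138968e-04] [ 8.47695065e-01 -2.54709816e-01 -7.78624595e-02 -2.98286316e-06
 -1.74800730e+00  3.55067438e-01]
[504.64043713 176.02636204 432.9710326 ]
cap_top [{'point': [474.8, 183.8, 141.9], 'p': 0.81}]
ink [{'point': [480.2, 187.6, 142.9], 'p': 0.93}]
short_bottle [{'point': [453.2, 265.6, 64.8], 'p': 0.72}]
```

View pics/w1.png

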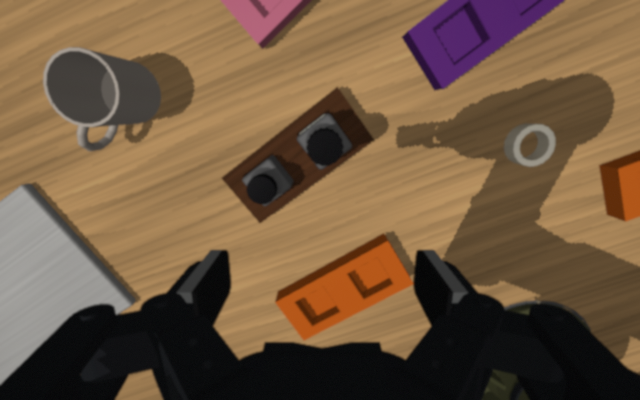

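The wrist picture shows the tall bottle's cap centred at about (324,143), the short one at (262,187), and the dark stand around them.

```bash
python3 - <<'E'
from h import *
np.set_printoptions(precision=1,suppress=True)
m=np.load("w1.npy",allow_pickle=True).item();im=cv2.imread("pics/w1.png")
print(atz(m,324,144,142))
for c in[(222,179),(343,88),(373,139),(261,221)]:print(c,atz(m,*c,30))
cv2.imwrite("pics/w1c.png",cv2.resize(im[80:230,215:395],(720,600),interpolation=cv2.INTER_CUBIC))
E
```

```text
[476.3 184.8 142. ]
(222, 179) [471.4 330.1  30. ]
(343, 88) [520.3 142.3  30. ]
(373, 139) [448.9 127.7  30. ]
(261, 221) [399.1 306.2  30. ]
```

View pics/w1c.png

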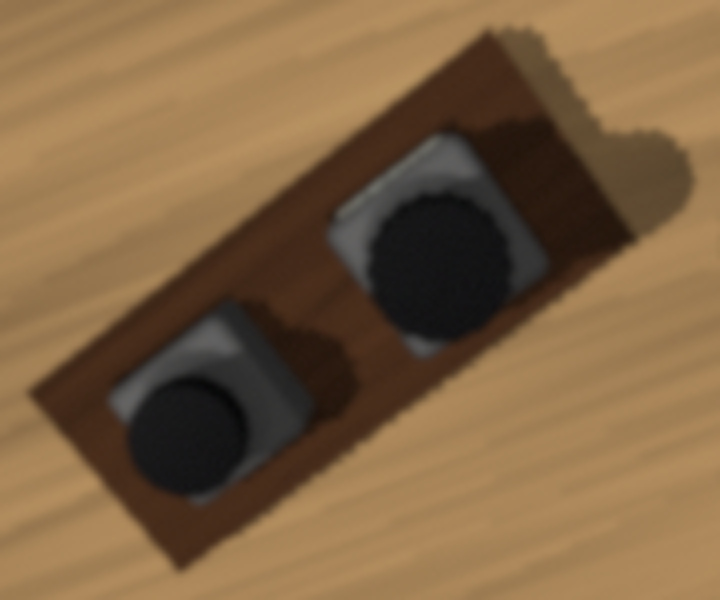

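```bash
python3 -m jog '[[[0,40,0],[12.5,29.5,-2],8.5],[[0,40,0],[12.5,29.5,-2],8.5],[[0,40,0],[12.5,29.5,-2],8.5],[[0,40,0],[12.5,29.5,-2],8.5],[[0,40,0],[12.5,29.5,-2],8.5],[[0,40,0],[12.5,29.5,-2],8.5],[[0,40,0],[12.5,29.5,-2],8.5],[[0,40,0],[12.5,29.5,-2],8.5],[[0,40,0],[12.5,29.5,-2],8.5]]'
python3 - <<'E'
from h import *
s=manip.state();print(s["time"],s["ee_pos"],s["orientation"],s["qpos"])
m=manip.camera_model("wrist");im=manip.snapshot("wrist");cv2.imwrite("pics/w2.png",im);np.save("w2.npy",m,allow_pickle=True)
print(m["cam_to_world"][:3,3])
for t in("webcam",):print(t,manip.look_for("wrist",t))
E
```

```text
time: 4.35
ee_pos: [450.7, -117.9, 310.9]
orientation: [2.793, -0.517, 1.015]
wrist_force: [-0.7, 0.2, -0.6]
width: 85.2
4.35 [ 450.74849796 -117.90302926  310.91664627] [ 2.79269607 -0.51670949  1.01478426] [ 0.58586073 -1.0111231  -0.81549017  0.5660371  -1.35357084  0.61261429]
[ 414.99758411 -104.20275309  464.21674722]
webcam [{'point': [693.5, -184.1, 182.2], 'p': 0.83}]
```

View pics/w2.png

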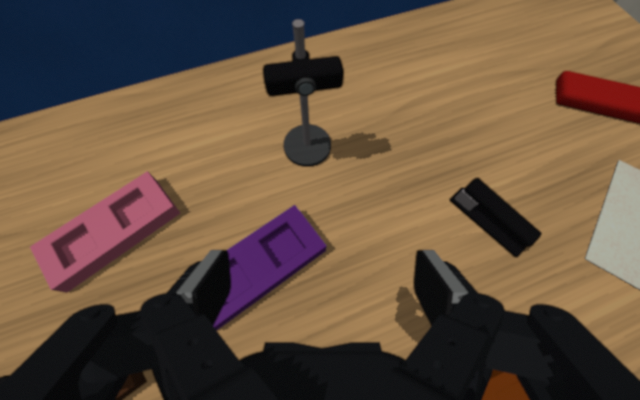

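The webcam's head is at (303,76) with the lens at about (306,88), and the foot centre is at about (307,145). I'll crop in.

```bash
python3 - <<'E'
import cv2
im=cv2.imread("pics/w2.png");cv2.imwrite("pics/w2c.png",cv2.resize(im[10:170,250:360],(550,800)[::1],interpolation=cv2.INTER_CUBIC)[:600*1] if 0 else cv2.resize(im[10:110,250:360],(660,600),interpolation=cv2.INTER_CUBIC))
E
```

```text
(no output)
```

View pics/w2c.png

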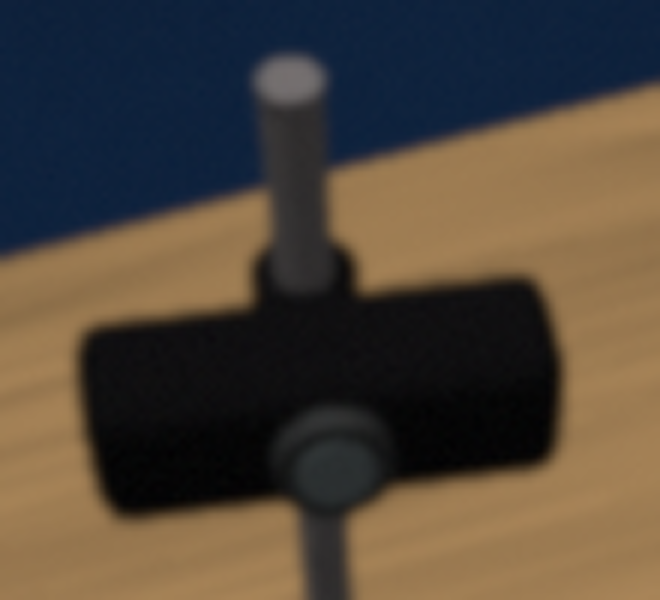

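```bash
python3 - <<'E'
from h import *
import scipy.optimize as so
np.set_printoptions(precision=2,suppress=True)
S=manip.camera_model("scene");T=manip.camera_model("top");W=np.load("w2.npy",allow_pickle=True).item()
w=lambda x,y:(350+(x-400)/5,115+(y-300)/5)
v=lambda x,y:(260+x/4,250+(y-300)*85/300)
obs=[(T,'f',w(549,473)),(T,'s',w(590,362)),(T,'l',w(505,408)),(T,'r',w(645,432)),
(S,'f',v(206,528)),(S,'s',v(193,392)),(S,'r',v(100,432)),(S,'l',v(255,370)),
(W,'f',(307,145)),(W,'s',(298.3,23.3)),(W,'l',(265.8,80.3)),(W,'r',(341.3,72)),(W,'L',(305.8,88.7))]
def pts(p):
    x,y,a,h,o=p;X=np.array([np.cos(a),np.sin(a),0]);Y=np.array([-X[1],X[0],0]);F=np.array([x,y,0])
    Hc=F-o*X+[0,0,h]
    return dict(f=F+[0,0,4],s=F+[0,0,237],l=Hc+47.5*Y,r=Hc-47.5*Y,L=F-42*X+[0,0,h])
def res(p):
    q=pts(p);return np.concatenate([proj(m,q[k])[0]-np.array(u) for m,k,u in obs])
for O in(obs,[o for o in obs if o[0] is W]):
    obs=O;r=so.least_squares(res,[713,-192,-.2,178,20],loss='soft_l1',x_scale=[1,1,.01,1,1]);p=r.x
    print(p,pts(p)['L'],np.degrees(p[2]));print(res(p).reshape(-1,2).round(1).tolist())
    a=p[2];X=np.array([np.cos(a),np.sin(a),0]);print("label tgt",pts(p)['L']-150*X,"axis",pts(p)['L']-173*X)
E
```

```text
[ 713.07 -191.9    -0.22  182.08   20.93] [ 672.04 -182.93  182.08] -12.335255801839772
[[-0.5, -0.2], [-0.2, -1.0], [-1.3, -1.2], [-0.1, 0.3], [-0.6, 0.0], [-0.9, 0.1], [-2.4, 1.0], [0.8, -1.6], [0.3, 0.2], [-0.0, -0.9], [-1.8, 0.3], [0.9, -0.3], [-0.1, 0.6]]
label tgt [ 525.5  -150.89  182.08] axis [ 503.03 -145.97  182.08]
[ 712.93 -191.93   -0.22  182.54   21.27] [ 671.91 -182.91  182.54] -12.407417347027172
[[0.3, 0.3], [0.0, -0.8], [-1.8, 0.2], [1.1, -0.3], [-0.1, 0.4]]
label tgt [ 525.42 -150.68  182.54] axis [ 502.95 -145.73  182.54]
```

```bash
cat > go.py <<'E'
from h import *
import sys
def plan(x,y,z,yaw_deg):
    s=manip.state();R0=R.from_rotvec(s["orientation"]);
    a=np.radians(yaw_deg);X=np.array([np.cos(a),np.sin(a),0]);Rt=R.from_matrix(np.c_[X,[X[1],-X[0],0],[0,0,-1]])
    d=R0.inv().apply(np.array([x,y,z])-s["ee_pos"])/10
    M=R0.as_matrix();
    print("turn",np.degrees((R0.inv()*Rt).as_rotvec()).round(2),"shift cm",d.round(2),"yaw now",np.degrees(np.arctan2(M[1,0],M[0,0])).round(1),"tilt",np.degrees(np.arccos(-M[2,2])).round(1))
if __name__=="__main__": plan(*map(float,sys.argv[1:5]))
E
python3 go.py 472.5 183.7 210 -21.1
```

```text
turn [ 3.000e-02 -3.997e+01  9.000e-02] shift cm [-13.21 -28.98   2.08] yaw now -21.0 tilt 40.0
```

```bash
python3 -m jog '[[[0,-40,0],[-13.2,-29,2.1],8.5],[[0,-40,0],[-13.2,-29,2.1],8.5],[[0,-40,0],[-13.2,-29,2.1],8.5],[[0,-40,0],[-13.2,-29,2.1],8.5],[[0,-40,0],[-13.2,-29,2.1],8.5],[[0,-40,0],[-13.2,-29,2.1],8.5],[[0,-40,0],[-13.2,-29,2.1],8.5],[[0,-40,0],[-13.2,-29,2.1],8.5],[[0,-40,0],[-13.2,-29,2.1],8.5],[[0,-40,0],[-13.2,-29,2.1],8.5]]'
python3 - <<'E'
from h import *
np.set_printoptions(precision=1,suppress=True)
m=manip.camera_model("wrist");im=manip.snapshot("wrist");cv2.imwrite("pics/w3.png",im);np.save("w3.npy",m,allow_pickle=True)
s=manip.state();print(s["ee_pos"],s["qpos"],s["torque"])
print(manip.look_for("wrist","cap_top"))
print(proj(m,[s["ee_pos"],[472.5,183.7,142]]))
E
```

```text
time: 5.7
ee_pos: [473.3, 181.7, 211.0]
orientation: [-3.087, 0.579, -0.001]
wrist_force: [0.1, -0.1, 0.2]
width: 85.1
[473.3 181.8 210.8] [ 0.8 -0.2 -0.2  0.  -1.6  0.4] [-0.  0.  0.]
[{'point': [477.0, 182.9, 141.4], 'p': 0.67}]
[[321.5 255.8]
 [319.7 214.5]]
```

View pics/w3.png

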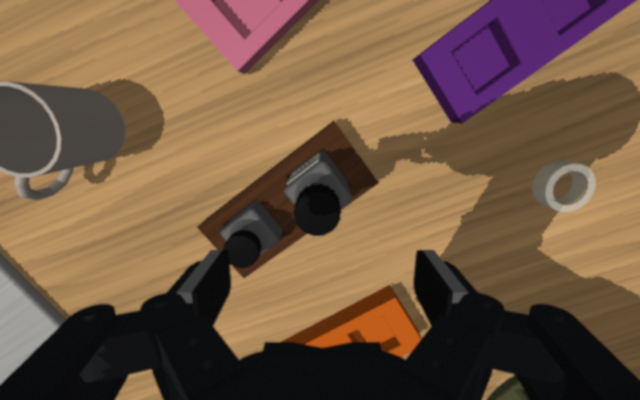

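The cap disc is at about (317,209), within 4 mm of the estimate, so I'll descend and grip.

```bash
python3 -m jog '[[[0,0,0],[0.1,-0.3,4],8.5],[[0,0,0],[0.1,-0.3,8],8.5],[[0,0,0],[0.1,-0.3,9.8],8.5],[[0,0,0],[0.1,-0.3,9.8],8.5],[[0,0,0],[0.1,-0.3,9.8],0],[[0,0,0],[0.1,-0.3,9.8],0],[[0,0,0],[0.1,-0.3,9.8],0],[[0,0,0],[0.1,-0.3,9.8],0],[[0,0,0],[0.1,-0.3,9.8],0],[[0,0,0],[0.1,-0.3,9.8],0],[[0,0,0],[0.1,-0.3,9.8],0],[[0,0,0],[0.1,-0.3,9.8],0]]'
python3 - <<'E'
from h import *
np.set_printoptions(precision=3,suppress=True)
m=manip.camera_model("wrist");im=manip.snapshot("wrist");cv2.imwrite("pics/w4.png",im)
s=manip.state();print(s["ee_pos"],s["qpos"],s["torque"],s["wrist_force"],s["width"])
E
```

```text
time: 7.3
ee_pos: [475.9, 184.9, 113.6]
orientation: [-3.087, 0.577, -0.003]
wrist_force: [-0.5, -0.7, 5.7]
width: 32.4
[475.878 184.916 113.624] [ 0.766 -0.187 -0.344  0.001 -1.411  0.435] [-0.077  0.043  0.012] [0.033 0.243 5.768] 32.542496006197844
```

View pics/w4.png

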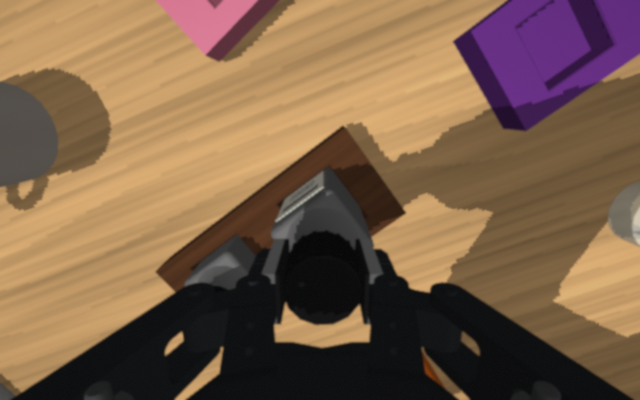

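The cap is held between the pads (width 32.5). I'll turn it clockwise (+z of the tool) and watch the torque.

```bash
python3 -m jog '[[[0,0,6],[0,0,0],0],[[0,0,12],[0,0,0],0],[[0,0,18],[0,0,0],0],[[0,0,24],[0,0,0],0],[[0,0,30],[0,0,0],0],[[0,0,30],[0,0,0],0]]'
python3 -c "
from cell import manip
s=manip.state();print(s['torque'],s['qpos'][5],s['width'])"
python3 -m jog '[[[0,0,5],[0,0,0],0],[[0,0,10],[0,0,0],0],[[0,0,10],[0,0,0],0]]'
python3 -c "
from cell import manip
s=manip.state();print(s['torque'],s['qpos'][5],s['width'])"
```

```text
time: 8.1
ee_pos: [475.5, 184.4, 113.6]
orientation: [2.833, -1.359, 0.002]
wrist_force: [-2.1, -1.2, 6.7]
width: 32.4
[-0.65713788  0.67655064 -0.06444751] -0.0901225303110616 32.422374629463285
time: 8.48
ee_pos: [475.4, 184.2, 113.6]
orientation: [2.703, -1.6, 0.002]
wrist_force: [-2.7, -1.9, 7.4]
width: 32.5
[-0.85274944  0.95801777 -0.06633466] -0.2643918619661728 32.54134124564715
```

```bash
T="from cell import manip
s=manip.state();print('TZ',s['torque'].round(3),s['qpos'][5],s['width'])"
python3 -m jog '[[[0,0,5],[0,0,0],0],[[0,0,10],[0,0,0],0],[[0,0,10],[0,0,0],0]]'; python3 -c "$T"
python3 -m jog '[[[0,0,5],[0,0,0],0],[[0,0,8],[0,0,0],0],[[0,0,8],[0,0,0],0]]'; python3 -c "$T"
```

```text
time: 8.85
ee_pos: [475.3, 184.0, 113.7]
orientation: [2.553, -1.829, 0.002]
wrist_force: [-1.9, -2.7, 8.1]
width: 32.8
TZ [-9.750e-01  1.255e+00  1.000e-03] -0.4389621761994305 32.80545761158586
time: 9.22
ee_pos: [475.1, 184.0, 113.7]
orientation: [2.42, -2.002, 0.002]
wrist_force: [-3.9, -3.5, 9.4]
width: 32.6
TZ [-1.06   1.559  0.029] -0.5781450410883897 32.59027671320075
```

```bash
T="from cell import manip
s=manip.state();print('TZ',s['torque'].round(3),s['wrist_force'].round(1),s['qpos'][5],s['width'])"
for i in 1; do python3 -m jog '[[[0,0,4],[0,0,0],0],[[0,0,8],[0,0,0],0],[[0,0,8],[0,0,0],0]]'; python3 -c "$T"; done
python3 -m jog '[[[0,0,4],[0,0,0],0],[[0,0,4],[0,0,0],0]]'; python3 -c "$T"
python3 - <<'E'
from h import *
cv2.imwrite("pics/w5.png",manip.snapshot("wrist"));im=manip.snapshot("scene");cv2.imwrite("pics/s5.png",cv2.resize(im[90:210,290:450],(800,600),interpolation=cv2.INTER_CUBIC))
E
```

```text
time: 9.6
ee_pos: [474.7, 183.3, 114.0]
orientation: [2.273, -2.164, 0.003]
wrist_force: [-7.6, -5.7, 12.1]
width: 32.6
TZ [-1.941  2.721  0.47 ] [-7.6 -5.7 12.1] -0.7171402024410821 32.57055254789129
time: 9.85
ee_pos: [475.7, 184.1, 114.0]
orientation: [-2.197, 2.245, -0.003]
wrist_force: [-1.6, -3.5, 7.7]
width: 32.3
TZ [-0.972  0.723  0.027] [-1.6 -3.5  7.7] -0.7878277770381085 32.3429897477926
```

View pics/w5.png

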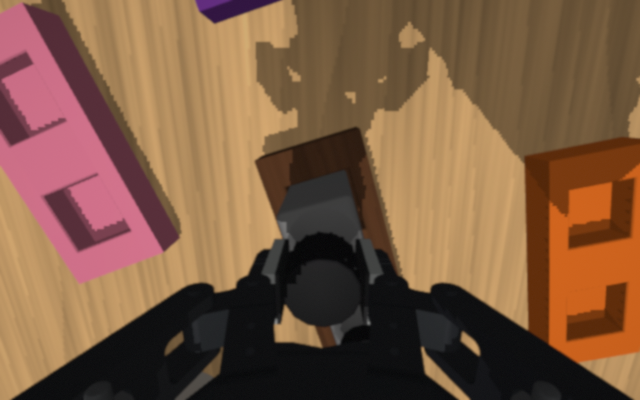

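View pics/s5.png

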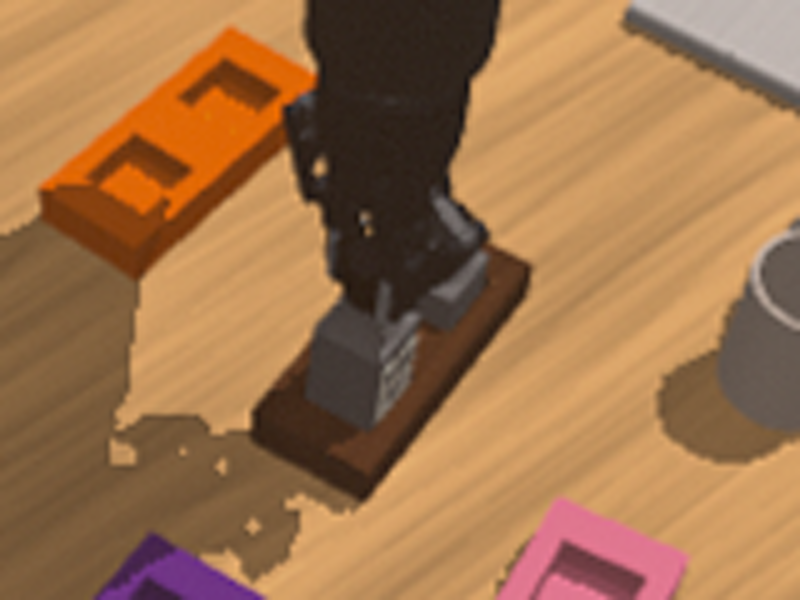

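Torque rose to 0.47 Nm at 66°, then dropped, which looks like a pad slip. One more small turn should confirm the stop.

```bash
T="from cell import manip
s=manip.state();print('TZ',s['torque'].round(3),s['wrist_force'].round(1),s['qpos'][5],s['width'])"
for i in 1; do python3 -m jog '[[[0,0,3],[0,0,0],0],[[0,0,3],[0,0,0],0]]'; python3 -c "$T"; python3 -m jog '[[[0,0,3],[0,0,0],0],[[0,0,3],[0,0,0],0]]'; python3 -c "$T"; done
```

```text
time: 10.2
ee_pos: [475.3, 184.2, 113.9]
orientation: [2.138, -2.301, 0.002]
wrist_force: [-4.5, -2.9, 10.1]
width: 32.5
TZ [-0.778  1.558  0.105] [-4.5 -2.9 10.1] -0.8398242532409553 32.452360642367694
time: 10.45
ee_pos: [474.9, 184.0, 113.9]
orientation: [2.078, -2.354, 0.002]
wrist_force: [-6.1, -3.9, 10.5]
width: 32.5
TZ [-1.154  2.226  0.758] [-6.1 -3.9 10.5] -0.8910188924746456 32.462261761188785
```

```bash
T="from cell import manip
s=manip.state();print('TZ',s['torque'].round(3),s['wrist_force'].round(1),s['qpos'][5],s['width'])"
python3 -m jog '[[[0,0,3],[0,0,0],0],[[0,0,3],[0,0,0],0]]'; python3 -c "$T"; python3 -m jog '[[[0,0,3],[0,0,0],0],[[0,0,3],[0,0,0],0]]'; python3 -c "$T"
```

```text
time: 10.7
ee_pos: [475.2, 184.7, 113.8]
orientation: [-2.015, 2.41, -0.001]
wrist_force: [-4.6, -1.2, 8.9]
width: 32.4
TZ [-0.184  1.737  0.048] [-4.6 -1.2  8.9] -0.9445346235542545 32.428060609824115
time: 10.95
ee_pos: [475.0, 184.6, 113.8]
orientation: [1.954, -2.46, 0.001]
wrist_force: [-5.7, -2.6, 8.9]
width: 32.3
TZ [-0.394  2.019  1.214] [-5.7 -2.6  8.9] -0.995029228069738 32.28121124365067
```

The torque climbed to 1.2 Nm, so the cap is firmly at its stop. I'll relieve the windup slightly and lift straight up.

```bash
python3 -m jog '[[[0,0,-2.5],[0,0,0],0],[[0,0,-2.5],[0,0,0],0],[[0,0,-2.5],[0,0,-1],0],[[0,0,-2.5],[0,0,-2.5],0],[[0,0,-2.5],[0,0,-4],0],[[0,0,-2.5],[0,0,-6],0],[[0,0,-2.5],[0,0,-8],0],[[0,0,-2.5],[0,0,-10],0],[[0,0,-2.5],[0,0,-12],0],[[0,0,-2.5],[0,0,-13],0],[[0,0,-2.5],[0,0,-13],0]]'
python3 - <<'E'
from h import *
m=manip.camera_model("wrist");np.save("w6.npy",m,allow_pickle=True)
cv2.imwrite("pics/w6.png",manip.snapshot("wrist"));print(manip.state())
im=manip.snapshot("scene");cv2.imwrite("pics/s6full.png",im);cv2.imwrite("pics/s6.png",cv2.resize(im[60:210,290:450],(640,600),interpolation=cv2.INTER_CUBIC))
E
```

```text
time: 12.32
ee_pos: [475.5, 184.9, 243.1]
orientation: [-2.004, 2.418, 0.0]
wrist_force: [-0.3, 0.1, -0.9]
width: 32.5
{'time': 12.375, 'qpos': array([ 7.66362672e-01, -1.99197185e-01, -1.20966588e-01, -3.73240477e-04,
       -1.64930811e+00, -9.52887508e-01]), 'qd': array([ 0.0007435 ,  0.00499067, -0.02177742, -0.0051307 ,  0.00337999,
        0.0009931 ]), 'effort': array([-3.93558154e-02, -2.59689295e+01,  3.63085771e+01,  7.37363756e+00,
       -3.77297541e-02, -8.44893179e-05]), 'ee_pos': array([475.14490482, 184.81985767, 242.1115656 ]), 'orientation': array([ 2.00474949e+00, -2.41839790e+00, -5.50066592e-04]), 'wrist_force': array([-0.82152993, -0.05476255, -1.54149071]), 'torque': array([ 0.04016041, -0.00347943, -0.0562974 ]), 'width': 32.291693166791255}
```

View pics/w6.png

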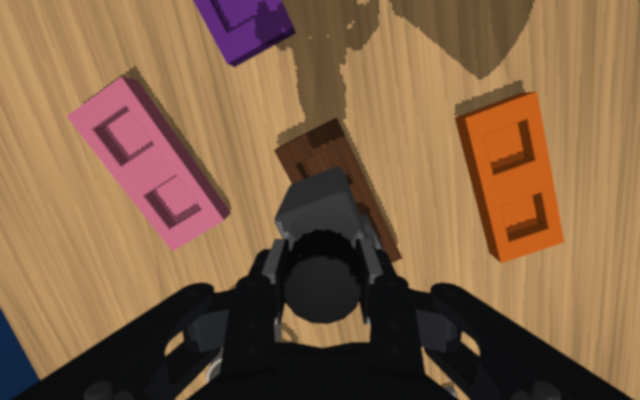

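View pics/s6.png

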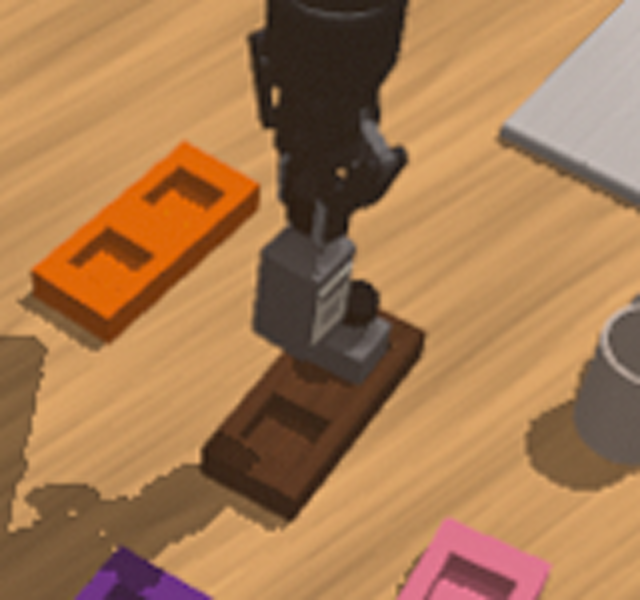

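```bash
python3 - <<'E'
import cv2
im=cv2.imread("pics/w6.png");cv2.imwrite("pics/w6c.png",cv2.resize(im[155:265,255:395],(770,605)[:2],interpolation=cv2.INTER_CUBIC)[:600])
E
```

```text
(no output)
```

View pics/w6c.png

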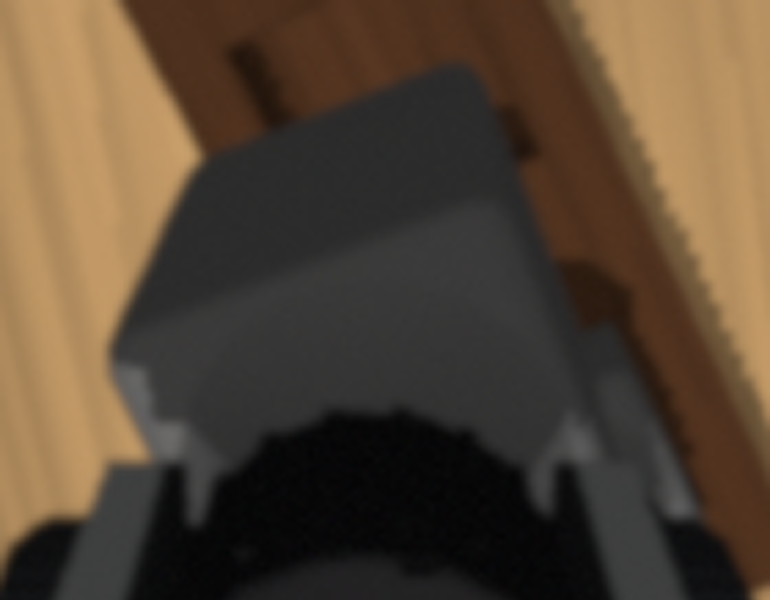

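```bash
python3 - <<'E'
from h import *
np.set_printoptions(precision=1,suppress=True)
m=np.load("w6.npy",allow_pickle=True).item()
f=lambda x,y:(255+x/5.5,155+y/5.5)
for a,b,z in[((122,340),(497,200),218),((200,160),(470,60),138.5)]:
    A=atz(m,*f(*a),z);B=atz(m,*f(*b),z);d=B-A;print(A,B,np.linalg.norm(d),np.degrees(np.arctan2(d[1],d[0])))
A=np.mean([atz(m,*f(122,340),218),atz(m,*f(497,200),218)],0);print("face mid top",A)
E
python3 go.py 0 0 0 0 | sed 's/.*yaw now/yaw now/'
```

```text
[498.1 168.4 218. ] [457.7 160.9 218. ] 41.0351168980197 -169.4721708233846
[497.5 168.1 138.5] [455.9 160.9 138.5] 42.22280359063893 -170.1039588676292
face mid top [477.9 164.7 218. ]
yaw now -100.7 tilt 0.1
```

```bash
python3 go.py 503 -146 244 -123.3
```

```text
turn [ 0.05 -0.06 22.61] shift cm [31.98 -8.89 -0.23] yaw now -100.7 tilt 0.1
```

```bash
python3 -m jog '[[[0,0,2],[2,-0.5,-0.2],0],[[0,0,4],[5,-1.4,-0.2],0],[[0,0,6],[8,-2.2,-0.2],0],[[0,0,8],[11,-3.1,-0.2],0],[[0,0,10],[14,-3.9,-0.2],0],[[0,0,12],[17,-4.7,-0.2],0],[[0,0,14],[20,-5.6,-0.2],0],[[0,0,16],[23,-6.4,-0.2],0],[[0,0,18],[26,-7.2,-0.2],0],[[0,0,20],[29,-8.1,-0.2],0],[[0,0,22],[31,-8.6,-0.2],0],[[0,0,22.6],[32,-8.9,-0.2],0],[[0,0,22.6],[32,-8.9,-0.2],0],[[0,0,22.6],[32,-8.9,-0.2],0]]'
python3 go.py 503 -146 244 -123.3
python3 - <<'E'
from h import *
m=manip.camera_model("wrist");np.save("w7.npy",m,allow_pickle=True)
im=manip.snapshot("wrist");cv2.imwrite("pics/w7c.png",cv2.resize(im[155:265,255:395],(770,605),interpolation=cv2.INTER_CUBIC)[:600])
im=manip.snapshot("scene");cv2.imwrite("pics/s7full.png",im);cv2.imwrite("pics/s7.png",cv2.resize(im[140:340,180:390],(630,600),interpolation=cv2.INTER_CUBIC))
for c in("scene",):
  for t in("ink","label","webcam"):print(t,manip.look_for(c,t))
im=manip.snapshot("top");cv2.imwrite("pics/t7.png",cv2.resize(im[100:250,220:430],(798,570),interpolation=cv2.INTER_CUBIC))
E
```

```text
time: 14.18
ee_pos: [503.3, -145.8, 244.3]
orientation: [1.493, -2.764, -0.0]
wrist_force: [0.8, -0.2, -0.9]
width: 32.4
turn [0.01 0.   0.05] shift cm [0.03 0.01 0.03] yaw now -123.2 tilt 0.0
ink [{'point': [521.9, -153.2, 210.7], 'p': 0.57}]
label []
webcam [{'point': [708.3, -192.1, 95.5], 'p': 0.97}]
```

View pics/w7c.png

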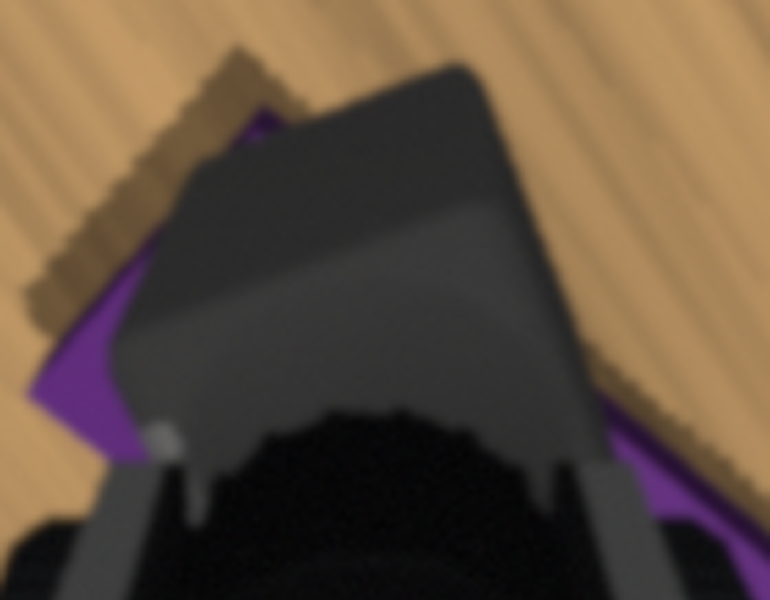

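View pics/s7.png

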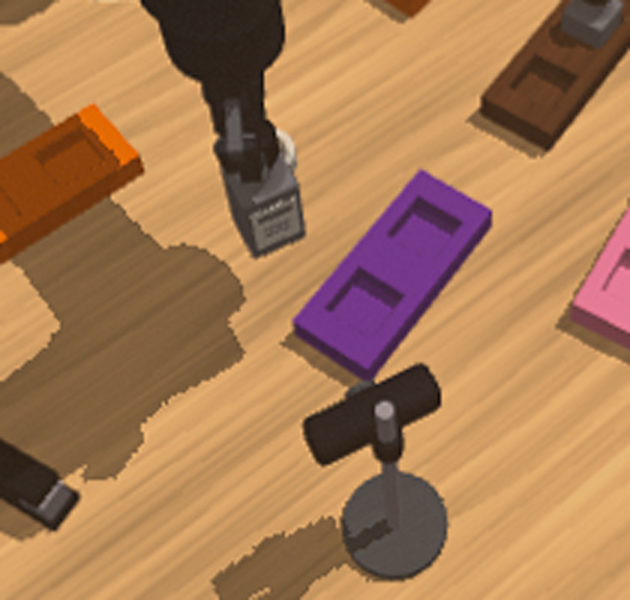

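View pics/t7.png

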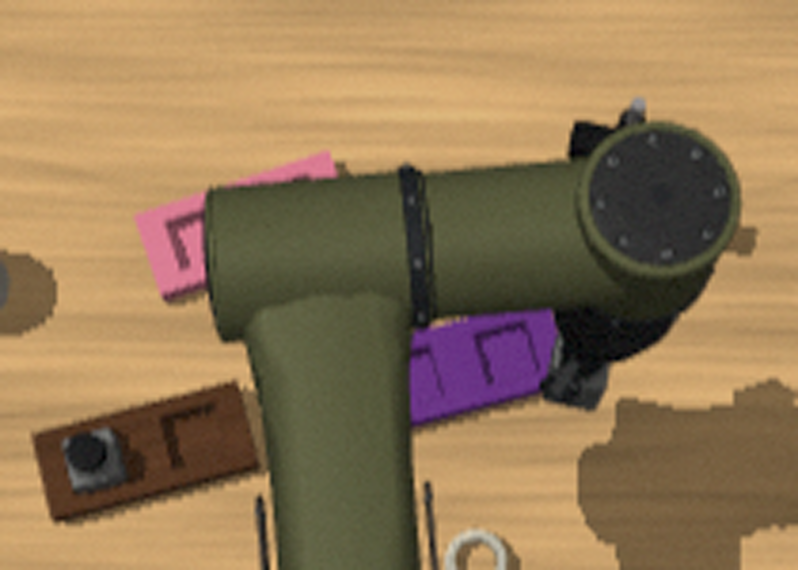

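The label faces the webcam, and the bottle sits unchanged in the grip. I'll check the label position numerically in the scene view.

```bash
python3 - <<'E'
from h import *
S=manip.camera_model("scene");im=cv2.imread("pics/s7full.png")
np.set_printoptions(precision=1,suppress=True)
a=np.radians(-12.4);X=np.array([np.cos(a),np.sin(a),0]);Y=np.array([-X[1],X[0],0])
c=np.array([503.3,-145.8,140.6])+23*X+[0,0,42]
P=[c+18*i*Y+25*j*np.array([0,0,1]) for i,j in((1,1),(-1,1),(-1,-1),(1,-1))]
L=np.array([672,-182.9,182.3]);print("label in lens",(c-L)@X,(c-L)@Y,(c-L)[2])
q=proj(S,P)-[230,180]
z=cv2.resize(im[180:230,230:290],(720,600),interpolation=cv2.INTER_CUBIC)
z2=z.copy();cv2.polylines(z2,[np.int32((q+.5)*12)],True,(0,0,255),1)
cv2.imwrite("pics/s7l.png",z2);s=manip.state();print(s["qd"].round(4),s["ee_pos"],s["width"],s["time"])
E
```

```text
label in lens -149.7312939928722 0.008691833114047707 0.29999999999998295
[-0.  0.  0.  0.  0.  0.] [ 503.4 -145.9  244.4] 32.303476602294616 14.475
```

View pics/s7l.png

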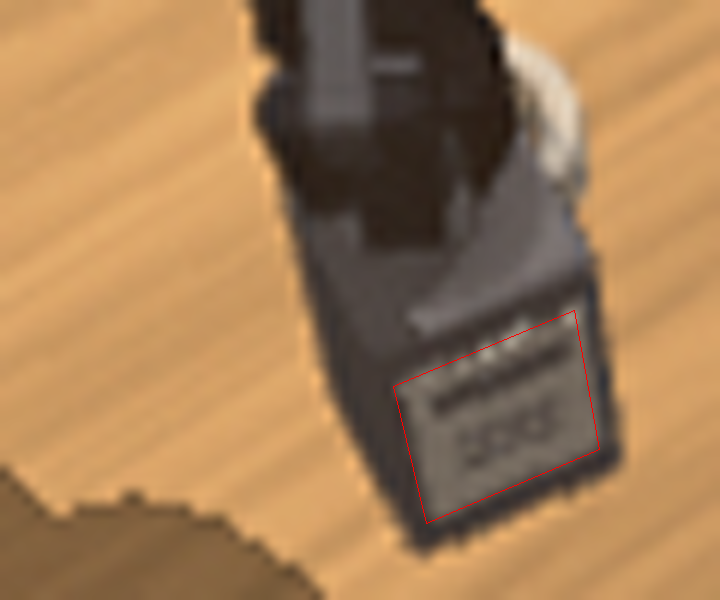

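The predicted label outline matches the picture almost exactly, and the arm is still, so I'm handing in.

```bash
python3 -c "
from cell import manip
print(manip.finish_job());print(manip.state()['time'])"
```

```text
the job is handed in; nothing more can be done
None
the job is handed in; nothing more can be done
```

I tightened the cap in the stand, lifted the bottle upright, and handed the job in with the label held in front of the webcam. That was at 14.5 s of the 42 s allowed. Handing in gives no verdict.

- **Cap:** I turned the gripper clockwise about 82° in total. The torque reached 0.47, 0.76 and then 1.2 N m, far above the 0.06 N m friction, with pad slips in between, so I take the cap to be at its stop. I could not read the cap angle from the pictures. Before lifting I turned back 2.5° to ease the strain; that was not checked separately.
- **Label position:** the label's middle works out at 149.7 mm in front of the lens, with sideways and height errors under 1 mm. The webcam position behind those figures is my own fit to the pictures, good to a few mm. The bottle's yaw matches the lens to about 1–2°. The predicted label outline matched the scene picture closely.
- **Upright and still:** the bottle's top and bottom edges lined up, so it was upright. The arm was at rest.
- **Nothing else disturbed:** the webcam, short bottle and mug looked untouched in the later pictures. The tape and stapler were only partly in view.
- **One disagreement:** the scene camera and the top camera differed by about 8 mm in x on the stand. I settled that with the wrist camera before gripping. In the last scene picture the network did not find the label.

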